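# Square up a sprung chassis mast

## Task

Pick up the L-shaped steel corner square, stand its long foot on top of the narrow raised rail a little clear of the leaning mast, then slide it along the rail into the corner, upright leg towards the mast, until the mast is pushed fully upright and the square is flush with both the rail and the mast. Finish while still gripping the square and holding it pressed both down on the rail and against the mast, square and in line with the rail; do not let go, the mast springs back. Leave everything else on the bench where it is.

Things in the scene. Friction and masses are not known exactly. Their poses are not given: they have to be found in the camera images.
- leg (a point): mid upright leg of the loose steel corner square, best place to grip: 80 mm above the square's underside, 15 mm behind its outer face. The square is a rigid L, 16 mm thick along x (grip across this), standing on its foot on the bench, 0.17 to 0.35 kg. Upright leg 30 mm along y, 110 mm tall. z up; +y points out of the leg's outer face, which is to go against the mast
- square: the same square; origin at its heel: on the underside, in the plane of the upright leg's outer face, mid-thickness. Axes as for the leg. The foot is 28 mm tall and runs 110 mm from the heel to -y. Three dark round holes show on each side.
- corner (a point): the inside corner of the fixture: on the flat top of the aluminium rail, mid-width, at the foot of the mast. z up; the mast stands at +y of it and the rail runs 190 mm to -y. The heel of the square belongs here with the square's axes parallel to these (x to x, y to y).
- rail: the fixed aluminium rail: 24 mm wide (x), top 50 mm above the bench, 190 mm long, on two feet and a black base plate 70 by 235 mm, 8 mm thick. Origin on the bench right below the corner, axes as for the corner.
- bracket: the two fixed dark steel cheeks (tops 4 mm below the rail's top) that carry the mast at the end of the rail. Same origin and axes as the rail.
- mast (a joint): lean of the mast, rad: 0 upright, positive leans over the rail (to -y). Aluminium bar 12 mm wide (x), 14 mm deep, reaching 105 mm above the rail, hinged on the x line through the corner, so its foot stays put. A spring leans it to a stop at 0.12; pushing it upright 100 mm above the rail takes 4.5 N. It can go on to -0.12, but a square flat on the rail is stopped by its foot at 0.
- screwdriver: bystander: small screwdriver with yellow handle, 150 mm, lying nearer the robot. Leave alone.
- damper: bystander: blue toy-car shock absorber with black ends, 80 mm long, 20 mm high, lying between the square and the rail. Leave alone.
- servo: bystander: black servo motor, 54 by 20 by 41 mm, beyond the square. Leave alone.
- clip: bystander: yellow printed L-shaped clip, 50 by 36 by 10 mm, lying nearer the robot. Leave alone.
- bits: bystander: red strip with six steel bits, 80 by 16 by 28 mm, standing beyond the rail. Leave alone.
- jar: bystander: clear jar with black cap, diameter 52 mm, 55 mm high, beyond the square to the right. Leave alone.
Not all that is in view belongs to the job. Of the things that look like the square, the smallest one is meant.

How it is judged:
By the outcome, as a careful person would: the job done as asked, in the order asked, and still so for the second after the job is handed in, while the arm keeps its last pose, push and grip.
It also fails if it takes over 42 s, if anything falls off the work surface, if the arm or the gripper's body presses on something with over 40 N, if the wrist force passes 120 N, or if a joint passes its speed limit or range.

## Robot

A 6-joint arm with a two-finger parallel gripper is mounted at the origin on the work surface. World frame = base frame: x ahead of the robot, y to its left, z up, the work surface at z = 0. Lengths are in mm, angles in rad, forces in N, time in s.
With the tool pointing down it reaches from about 350 to 775 mm from the base axis. Payload 7.3 kg.
Tool frame: the origin (TCP) lies between the finger pads; the fingertips stand 8 mm ahead of it and the grasp point (between the pads) lies 11 mm behind it; y points along the fingers, z is the direction in which the jaws open and shut, and the axes are right-handed (so a half turn about y gives the same grasp; the last joint's range is limited). The gripper opens to 92 mm and grips with 3 to 60 N. Pads are 19 mm wide; open, the fingers measure 130 mm over their backs; the gripper's body (75 mm by 190 mm) begins 47 mm behind the grasp point.
Start: joints at [-1.494, 0.342, 1.524, -0, 1.275, -0.146], TCP at [116.026, -512.037, 234.741] pointing down, gripper open.
Joint ranges: [-2.53, 2.53], [-0.77, 2.02], [0.04, 2.7], [-1, 4.14], [0.28, 2.66], [-3.11, 3.11]. Speed limits (rad/s): [2.57, 2.57, 3.14, 3.14, 3.14, 3.14].

## Interface

Orientations are given as [roll, pitch, yaw] about the fixed x, y, z axes, in that order (R = Rz(yaw) Ry(pitch) Rx(roll)).
In Python, from plant import bot, vision, job gives the robot as it stands. The module is installed in compiled form; this text tells all that it offers.
- The arm moves only by the tool arm_command, never from a script. Its argument "deltas" is a list of rows, each a list of 4 numbers: the shift along the tool's x, y, z in m, then the turn about the tool's y in degrees. In form: [[x, y, z, twist], ...]. A call has 1 to 5 rows; each row shifts and turns the commanded pose from where the row before left it, along the tool's axes as they then stand; what a row does not reach is not made up. A row lasts 1/10 s, in which the tool goes at most 50 mm and 8.59 degrees, less where a joint would pass 70% of its speed; a pose out of reach is approached as far as the arm can. A call is refused whole if a number of a shift passes 0.05 or a number of a turn 8.59, either way. A call with a gripper value outside its range is refused whole. "claw" is the closure in counts, from 0 (fully open) to 255 (shut), set as the call begins (left out, the last holds). The fingers move at their own pace and stop on an object; the grip force is fixed at half the most. Time passes only in rows, so rows that do not move let the fingers close. It gives the time, the measured TCP pose, the force and the opening at its end, in the units of the state.
- bot.get_obs(): the state, without advancing time (a new reading comes with each control period).
- vision.capture(name): name is "scene" or "top" or "wrist"; returns a dict with "img" (480x640x3 uint8, red, green, blue), "camera_matrix" (3x3 intrinsics, pixels), "world_to_cam" (4x4, takes a point from world to camera coordinates); the wrist camera has in their place "mount" (4x4, takes a point from camera to tool coordinates, whose origin is the TCP and whose axes are the tool frame's). Camera axes: x right, y down, z forward; pixel columns grow to the right and rows downward; lengths in mm; the calibration is good to about 2 mm. A picture is of the moment at which its call begins: read the wrist's pose just before it. There is no depth.
- job.close_job(): hands the job in, once; it reports no verdict.
Trained networks look in a picture, given as the dict that the camera call returned (one of the last four; its "shot" number tells which), for a name from the list of things; names that differ only in an ending like _2 or _b are one class to them, and where a whole thing is asked for, a point or a joint stands for the part that bears it (a point fixed in the world has none). Each returns a list of dicts, best first, with "confidence" (0 to 1); they miss things now and then, are a little off and sometimes report something else, mostly with a low value. They report only what shows in the picture. A call takes as long as a camera call. They do not tell look-alikes from the thing itself.
- vision.find_in(picture, name): "xyz" ([x, y, z] in mm, in the coordinates of the camera as it stood for that picture, good to about 4 mm: the middle of the surface that is visible of it).
- vision.regions_of(picture, name): "mask" (480x640 bool, what is visible of it).
The state is a dict: "time": time; "joint_positions": joint angles; "dq": joint speeds; "tau": joint torques, N m; "tool_pos": TCP position; "tcp_rot": TCP orientation; "contact_force": force on the tool from outside, world axes, zero at the start; "moment": the same for the moment, N m; "grip_width": finger opening in mm.
Only numpy, scipy, OpenCV 4.12 (cv2) and the standard library are available. Lean on these libraries where they do the work, as an engineer would, in place of code of your own. Each camera call takes 0.05 s, during which the arm holds its last target. There are 200 camera calls.

## Working session

There is one attempt and no reset: what is moved stays moved. The work goes in short steps, Python scripts to look and compute and a tool call to move; the robot and the scene stay as the last step left them, time stands still between calls to the robot, and variables do not carry over. Pictures are saved under pics/ and viewed, about 8 in all and at most 12, crops included, and the job is handed in when it is done.

Besides the shell and the picture viewer there is one more tool, called as name(argument=value, ...) on one line, values as JSON. arm_command: Moves the arm, as the interface text tells. Its arguments: {"type":"object","properties":{"deltas":{"type":"array","items":{"type":"array","items":{"type":"number"}}},"claw":{"type":"number"}},"required":["deltas"]}

```bash
mkdir -p pics; cat > h.py <<'E'
import numpy as np, cv2
from scipy.spatial.transform import Rotation as R
from plant import bot, vision, job
def save(n,img,s=1):
    cv2.imwrite('pics/'+n,cv2.resize(img[...,::-1],None,fx=s,fy=s,interpolation=cv2.INTER_CUBIC))
def w2c(c,o=None):
    if 'world_to_cam' in c: return np.array(c['world_to_cam'])
    T=np.eye(4);T[:3,:3]=R.from_euler('xyz',o['tcp_rot']).as_matrix();T[:3,3]=o['tool_pos']
    return np.linalg.inv(T@np.array(c['mount']))
def proj(c,P,o=None):
    P=np.atleast_2d(P);W=w2c(c,o);q=P@W[:3,:3].T+W[:3,3];p=q@np.array(c['camera_matrix']).T
    return p[:,:2]/p[:,2:]
def unproj(c,uv,z,o=None):
    W=np.linalg.inv(w2c(c,o));d=W[:3,:3]@np.linalg.inv(c['camera_matrix'])@np.r_[uv,1];o_=W[:3,3]
    return o_+d*(z-o_[2])/d[2]
def toworld(c,x,o=None): return (np.linalg.inv(w2c(c,o))@np.r_[x,1])[:3]
E
python3 - <<'E'
from h import *
o=bot.get_obs();print({k:np.round(v,3) for k,v in o.items()})
print(np.round(R.from_euler('xyz',o['tcp_rot']).as_matrix(),3))
for n in('scene','top'):
    c=vision.capture(n);save(n+'.png',c['img'])
    for t in('square','rail','bracket','mast','leg','corner','damper','servo','jar','bits'):
        try: print(n,t,[(np.round(toworld(c,d['xyz'])),np.round(proj(c,toworld(c,d['xyz']))[0]),round(d['confidence'],2)) for d in vision.find_in(c,t)[:4]])
        except Exception as e: print(n,t,e)
E
```

```text
{'time': np.float64(0.0), 'joint_positions': array([-1.494,  0.343,  1.525, -0.   ,  1.275, -0.146]), 'dq': array([ 0.001, -0.002,  0.002,  0.001, -0.   , -0.   ]), 'tau': array([-2.0000e-03, -4.3125e+01, -2.4422e+01,  7.2000e-02,  5.6000e-02,
       -0.0000e+00]), 'tool_pos': array([ 115.973, -511.637,  234.051]), 'tcp_rot': array([-1.572,  0.   , -2.919]), 'contact_force': array([ 0.011, -0.381,  0.112]), 'moment': array([ 0.009,  0.015, -0.028]), 'grip_width': np.float64(91.793)}
[[-0.975 -0.     0.221]
 [-0.221  0.002 -0.975]
 [-0.    -1.    -0.002]]
scene square [(array([ 295., -203.,   49.]), array([355., 179.]), 0.98), (array([ 474., -170.,   52.]), array([301., 212.]), 0.72), (array([ 431., -330.,   47.]), array([272., 179.]), 0.71)]
scene rail [(array([603.,  78.,   7.]), array([333., 316.]), 0.88)]
scene bracket [(array([594., 167.,  60.]), array([373., 316.]), 0.65)]
scene mast [(array([594., 157., 101.]), array([369., 293.]), 0.56), (array([709., -92.,  30.]), array([225., 285.]), 0.36)]
scene leg [(array([ 294., -204.,   48.]), array([354., 179.]), 0.68), (array([ 476., 
[... 824 characters left out ...]
7., 267.]), 0.86), (array([ 415., -342.,   64.]), array([483., 290.]), 0.82), (array([ 280., -233.,   44.]), array([420., 372.]), 0.7), (array([587.,  64.,   8.]), array([251., 203.]), 0.4)]
top corner [(array([586.,  63.,   7.]), array([251., 204.]), 0.9)]
top damper [(array([511., -81.,  22.]), array([327., 240.]), 0.88)]
top servo [(array([ 695., -106.,   39.]), array([339., 141.]), 0.81)]
top jar [(array([ 707., -343.,   57.]), array([470., 129.]), 0.69)]
top bits [(array([740., 100.,  14.]), array([233., 126.]), 0.57), (array([512., -83.,  24.]), array([328., 240.]), 0.55), (array([584., 149., 121.]), array([189., 190.]), 0.27), (array([ 368., -115.,   15.]), array([348., 320.]), 0.18)]
```

```bash
python3 - <<'E'
import cv2,numpy as np
a=cv2.imread('pics/scene.png')[130:380,190:440];b=cv2.imread('pics/top.png')[90:430,150:530]
cv2.imwrite('pics/a.png',cv2.resize(a,(800,800*250//250))[:600] if 0 else cv2.resize(a,(600,600),interpolation=cv2.INTER_CUBIC))
cv2.imwrite('pics/b.png',cv2.resize(b,(670,600),interpolation=cv2.INTER_CUBIC))
E
```

```text
(no output)
```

View pics/a.png

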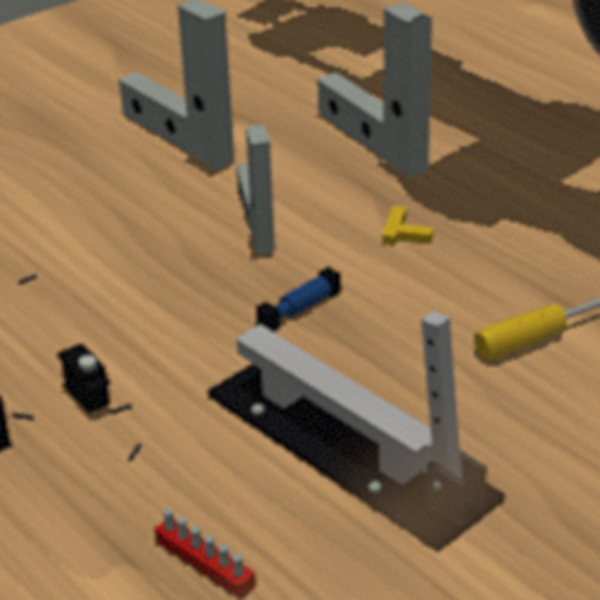

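View pics/b.png

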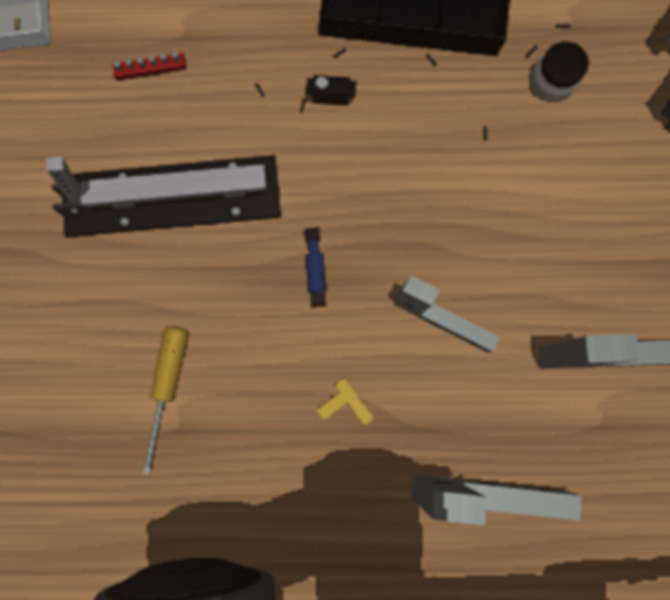

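Three look-alikes: scene px (300,212), (272,179), (355,179), which in the top view are (399,270), (483,290), (420,372). The first is clearly the smallest, with leg about 110 mm against roughly 160 mm for the others. The enlarged crop confirms it: thin square at crop (258,190), in front of the damper. Next I fit the poses.

```bash
cat >> h.py <<'E'
from scipy.optimize import minimize
def box(x0,x1,y0,y1,z0,z1): return np.array([[x,y,z] for x in(x0,x1) for y in(y0,y1) for z in(z0,z1)],float)
SQ=[box(-8,8,-30,0,0,110),box(-8,8,-110,0,0,28)]
RAIL=[box(-12,12,-190,0,38,50)]
def place(b,p,z=0):
    c,s=np.cos(p[2]),np.sin(p[2]);q=b.copy();q[:,0]=p[0]+c*b[:,0]-s*b[:,1];q[:,1]=p[1]+s*b[:,0]+c*b[:,1];q[:,2]+=z;return q
def sil(c,boxes,p,o=None,z=0):
    m=np.zeros(c['img'].shape[:2],np.uint8)
    for b in boxes:
        u=proj(c,place(b,p,z),o)
        m2=np.zeros_like(m);cv2.fillConvexPoly(m2,cv2.convexHull(np.round(u*16).astype(np.int32)),255,cv2.LINE_AA,4);m=np.maximum(m,m2)
    return m/255.
def fit(views,boxes,p0,z=0):
    # views: (cam,obs,mask)
    def cost(p):
        t=0
        for c,o,m in views:
            s=sil(c,boxes,p,o,z);t+=1-np.minimum(s,m).sum()/max(1,np.maximum(s,m).sum())
        return t
    best=None
    S=np.array([[0,0,0],[12,0,0.],[0,12,0],[0,0,.2]])
    for _ in range(3):
        r=minimize(cost,p0,method='Nelder-Mead',options=dict(initial_simplex=p0+S));p0=r.x;S=S*.4
    return r
def mask(c,name,uv):
    ms=[d['mask'] for d in vision.regions_of(c,name)]
    ms=[m for m in ms if m.sum()>30]
    return min(ms,key=lambda m:np.hypot(*(np.argwhere(m).mean(0)[::-1]-uv))).astype(float)
E
python3 - <<'E'
from h import *
V=[]
for n,uv in(('top',(399,270)),('scene',(301,212))):
    c=vision.capture(n);m=mask(c,'square',uv);V.append((c,None,m));print(n,m.sum(),np.argwhere(m>0).mean(0)[::-1])
    for t in('rail','mast','bracket'):
        for d in vision.regions_of(c,t)[:2]:
            m=d['mask'];print(n,t,m.sum(),np.argwhere(m).mean(0)[::-1].round(),round(d['confidence'],2))
            if t=='rail' and d['confidence']>.5: np.save(n+'_rail.npy',m)
# rough: leg top centre / foot end in top view
c=V[0][0];a=unproj(c,(388.8,255),110);b=unproj(c,(429,285.5),28);print(a.round(),b.round())
y=(a-b)[:2];yaw=np.arctan2(-y[0],y[1]);p=np.r_[a[:2]+15*y/np.linalg.norm(y),yaw]
for v in(V,V[:1],V[1:]):
    r=fit(v,SQ,p);print(r.x.round(3),r.fun)
# rail top corners from b.png (z=50)
for uv in((267,165),(267,190),(80,182),(85,205)):
    print(unproj(c,np.array(uv)*.567+[150,90],50).round())
E
```

```text
top 866.0 [399.13856813 267.37990762]
top rail 4155 [250. 201.] 0.61
top mast 308 [186. 191.] 0.74
top bracket 439 [188. 197.] 0.58
scene 514.0 [296.58171206 208.05447471]
scene rail 4007 [332. 310.] 0.72
scene mast 823 [373. 293.] 0.96
scene bracket 1362 [376. 309.] 0.68
scene bracket 4155 [332. 311.] 0.37
[ 471. -180.  110.] [ 426. -260.   28.]
[ 481.741 -167.554   -0.532] 0.3435514950812
[ 480.2   -166.729   -0.498] 0.10721910591215
[ 482.436 -168.326   -0.542] 0.21057227544983825
[612. -35.  50.]
[585. -35.  50.]
[597. 158.  50.]
[573. 152.  50.]
```

arm_command(deltas=[[-0.042, 0, -0.024, 0], [-0.042, 0, -0.025, 0], [-0.042, 0, -0.024, 0], [-0.042, 0, -0.025, 0], [-0.042, 0, -0.024, 0]], claw=0)

```text
time: 2.1
tool_pos: [294.9, -345.2, 234.9]
tcp_rot: [-1.57, 0.0, -2.919]
contact_force: [1.5, -1.5, -0.2]
grip_width: 91.5
```

arm_command(deltas=[[-0.042, 0, -0.024, 0], [-0.042, 0, -0.025, 0], [-0.042, 0, -0.024, 0], [-0.042, 0, -0.025, 0], [-0.042, 0, -0.024, 0]])

```text
time: 2.6
tool_pos: [473.0, -179.6, 235.0]
tcp_rot: [-1.57, 0.0, -2.919]
contact_force: [-0.5, -1.1, 0.2]
grip_width: 91.7
```

arm_command(deltas=[[0, 0, 0, -8.5], [0, 0, 0, -8.5], [0, 0, 0, -8.5], [0, 0, 0, -8.5], [0, 0, 0, -8.5]])

```text
time: 3.1
tool_pos: [471.8, -181.2, 234.7]
tcp_rot: [-1.571, -0.0, -2.171]
contact_force: [-0.6, 0.2, -0.0]
grip_width: 91.9
```

arm_command(deltas=[[0, 0, 0, -5], [0, 0, 0, 0]])

```text
time: 3.3
tool_pos: [471.7, -181.2, 234.7]
tcp_rot: [-1.571, -0.0, -2.089]
contact_force: [-0.0, -0.5, -0.4]
grip_width: 91.6
```

```bash
cat >> h.py <<'E'
def todelta(o,P):
    return R.from_euler('xyz',o['tcp_rot']).as_matrix().T@(np.array(P)-o['tool_pos'])
def tyaw(o):
    z=R.from_euler('xyz',o['tcp_rot']).as_matrix()[:,2];return np.arctan2(z[1],z[0])
E
python3 - <<'E'
from h import *
o=bot.get_obs();print(o['time'],o['tool_pos'].round(1),tyaw(o),o['joint_positions'].round(2))
c=vision.capture('wrist');save('w1.png',c['img'])
for d in vision.regions_of(c,'square')[:3]:
    m=d['mask'];print(m.sum(),np.argwhere(m).mean(0)[::-1].round(),d['confidence'],np.argwhere(m).min(0),np.argwhere(m).max(0))
    r=fit([(c,o,m.astype(float))],SQ,np.array([481,-167.,-.52]));print(r.x.round(3),r.fun)
E
```

```text
3.3 [ 471.7 -181.2  234.7] -0.5182751792181673 [-0.52  0.31  1.58 -0.    1.26 -0.  ]
3479 [361. 409.] 0.92 [337 327] [439 412]
[ 481.   -167.     -0.52] 1.0
2841 [181. 373.] 0.71 [286 112] [443 235]
[ 481.   -167.     -0.52] 1.0
2636 [321. 242.] 0.56 [183 308] [309 332]
[ 480.847 -165.92    -0.493] 0.06330472703658918
```

View pics/w1.png

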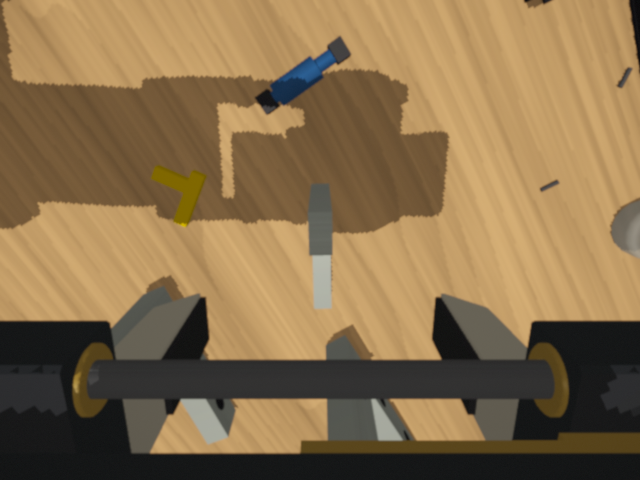

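The picture shows the small square centred between the open fingers: leg top at (321,282), outer face at (320,220). The wrist fit agrees (heel 481,−166, yaw −0.49). Now I descend.

arm_command(deltas=[[-0.003, 0.04, 0.001, -1.4], [0, 0.04, 0, 0], [0, 0.035, 0, 0], [0, 0.03, 0, 0], [0, 0.0205, 0, 0]])

```text
time: 3.9
tool_pos: [473.3, -178.7, 67.1]
tcp_rot: [-1.573, -0.0, -2.068]
contact_force: [0.1, -0.0, -0.5]
grip_width: 91.8
```

```bash
python3 - <<'E'
from h import *
o=bot.get_obs();print(o['time'],o['tool_pos'].round(1),tyaw(o),o['contact_force'].round(1))
c=vision.capture('wrist');save('w2.png',c['img'])
p=proj(c,place(SQ[0],[480.8,-165.9,-.493]),o).round();print(p)
E
```

```text
3.9 [ 473.3 -178.7   67.1] -0.4968088514162934 [ 0.1 -0.  -0.5]
[[306. 294.]
 [294. 443.]
 [305. 242.]
 [292. 358.]
 [335. 294.]
 [346. 443.]
 [335. 242.]
 [348. 358.]]
```

View pics/w2.png

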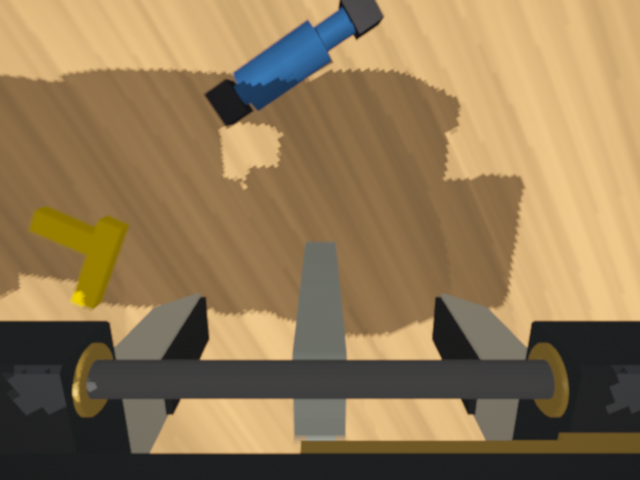

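The leg sits centred between the fingers (columns 294–346, base at row 242), as predicted. Closing the gripper.

arm_command(deltas=[[0, 0, 0, 0], [0, 0, 0, 0], [0, 0, 0, 0], [0, 0, 0, 0], [0, 0, 0, 0]], claw=255)

```text
time: 4.45
tool_pos: [474.4, -179.4, 70.0]
tcp_rot: [-1.569, -0.0, -2.065]
contact_force: [-0.1, -1.3, -0.1]
grip_width: 56.5
```

arm_command(deltas=[[0, 0, 0, 0], [0, 0, 0, 0], [0, 0, 0, 0], [0, 0, 0, 0], [0, 0, 0, 0]])

```text
time: 4.95
tool_pos: [474.1, -179.2, 69.2]
tcp_rot: [-1.571, -0.0, -2.065]
contact_force: [0.2, 0.4, 1.0]
grip_width: 16.3
```

arm_command(deltas=[[0, -0.01, 0, 0], [0, -0.03, 0, 0], [0, -0.03, 0, 0], [0, -0.03, 0, 0], [0, -0.02, 0, 0]])

```text
time: 5.45
tool_pos: [474.4, -179.2, 191.7]
tcp_rot: [-1.569, -0.0, -2.065]
contact_force: [-0.4, 0.6, -3.2]
grip_width: 15.7
```

arm_command(deltas=[[0, 0, 0, -8], [0, 0, 0, -8], [0, 0, 0, -8], [0, 0, 0, -8], [0, 0, 0, 0]])

```text
time: 5.95
tool_pos: [473.8, -179.0, 189.4]
tcp_rot: [-1.571, 0.0, -1.506]
contact_force: [-0.7, -0.6, -3.1]
grip_width: 15.7
```

arm_command(deltas=[[-0.02, 0, 0.012, 0], [-0.03, 0, 0.017, 0], [-0.03, 0, 0.017, 0], [-0.03, 0, 0.017, 0], [-0.03, 0, 0.017, 0]])

```text
time: 6.45
tool_pos: [545.2, -33.0, 189.3]
tcp_rot: [-1.571, 0.0, -1.511]
contact_force: [0.7, 0.2, -2.9]
grip_width: 16.3
```

arm_command(deltas=[[-0.03, 0, 0.017, 0], [-0.03, 0, 0.017, 0], [-0.03, 0, 0.017, 0], [0, 0, 0, 0], [0, 0, 0, 0]])

```text
time: 6.95
tool_pos: [589.8, 59.3, 188.9]
tcp_rot: [-1.572, -0.0, -1.508]
contact_force: [-0.8, -0.9, -3.9]
grip_width: 16.0
```

```bash
python3 - <<'E'
from h import *
o=bot.get_obs();print(o['time'],o['tool_pos'].round(1),tyaw(o),o['contact_force'].round(1))
c=vision.capture('wrist');save('w3.png',c['img'])
np.savez('w3.npz',img=c['img'],K=c['camera_matrix'],M=c['mount'],tp=o['tool_pos'],tr=o['tcp_rot'])
for n in('top','scene'):
    k=vision.capture(n);save(n+'2.png',k['img'])
    d=k
    np.savez(n+'2.npz',img=k['img'],K=k['camera_matrix'],W=k['world_to_cam'])
E
```

```text
6.95 [589.8  59.3 188.9] 0.0628459973220086 [-0.8 -0.9 -3.9]
```

View pics/w3.png

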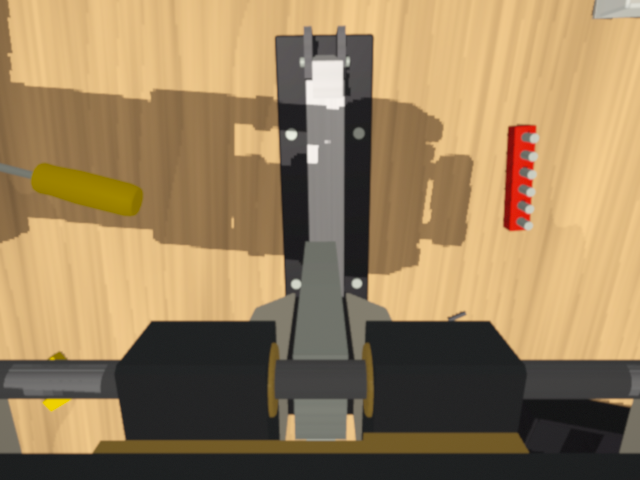

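The rail runs up the image (columns ~307–344, rows 60–245), with the mast at (327,80). The held square is just left of the rail's centre line. I'll enlarge the crop to read the edges.

```bash
python3 - <<'E'
import cv2
a=cv2.imread('pics/w3.png')[15:315,265:385]
cv2.imwrite('pics/w3c.png',cv2.resize(a,None,fx=2,fy=2,interpolation=cv2.INTER_CUBIC))
a=cv2.imread('pics/w3.png')[15:165,265:385];b=cv2.imread('pics/w3.png')[165:315,265:385]
cv2.imwrite('pics/w3c.png',cv2.resize(cv2.hconcat([a,b]),None,fx=3.33,fy=3.33,interpolation=cv2.INTER_CUBIC))
g=cv2.cvtColor(cv2.imread('pics/w3.png'),6)
for r in(70,100,120,140,170,190,210,230,250): print(r,list(g[r,270:382:1]) if r in(120,190,230) else '')
E
```

```text
70 
100 
120 [np.uint8(121), np.uint8(120), np.uint8(121), np.uint8(121), np.uint8(123), np.uint8(122), np.uint8(119), np.uint8(102), np.uint8(63), np.uint8(33), np.uint8(30), np.uint8(31), np.uint8(32), np.uint8(32), np.uint8(32), np.uint8(32), np.uint8(32), np.uint8(31), np.uint8(31), np.uint8(31), np.uint8(31), np.uint8(31), np.uint8(33), np.uint8(31), np.uint8(33), np.uint8(31), np.uint8(32), np.uint8(32), np.uint8(32), np.uint8(32), np.uint8(31), np.uint8(31), np.uint8(33), np.uint8(32), np.uint8(32), np.uint8(45), np.uint8(82), np.uint8(120), np.uint8(137), np.uint8(140), np.uint8(139), np.uint8(139), np.uint8(139), np.uint8(139), np.uint8(140), np.uint8(140), np.uint8(140), np.uint8(139), np.uint8(139), np.uint8(138), np.uint8(139), np.uint8(138), np.uint8(138), np.uint8(138), np.uint8(139), np.uint8(140), np.uint8(141), np.uint8(141), np.uint8(141), np.uint8(141), np.uint8(140), np.uint8(139), np.uint8(140), np.uint8(140), np.uint8(140), np.uint8(140), np.uint8(141), np.uint8(141), np.uint8(142), np.uint8(142), np.uint8(142), np.uint8(141), np.uint8(139), np.uint8(124), np.ui
[... 3115 characters left out ...]
), np.uint8(136), np.uint8(135), np.uint8(135), np.uint8(134), np.uint8(134), np.uint8(135), np.uint8(135), np.uint8(133), np.uint8(130), np.uint8(111), np.uint8(65), np.uint8(32), np.uint8(28), np.uint8(27), np.uint8(27), np.uint8(29), np.uint8(28), np.uint8(28), np.uint8(28), np.uint8(28), np.uint8(28), np.uint8(28), np.uint8(28), np.uint8(28), np.uint8(28), np.uint8(28), np.uint8(27), np.uint8(28), np.uint8(26), np.uint8(29), np.uint8(28), np.uint8(27), np.uint8(28), np.uint8(28), np.uint8(48), np.uint8(89), np.uint8(119), np.uint8(127), np.uint8(127), np.uint8(127), np.uint8(127), np.uint8(127), np.uint8(126), np.uint8(126), np.uint8(126), np.uint8(125), np.uint8(122), np.uint8(119)]
250
```

View pics/w3c.png

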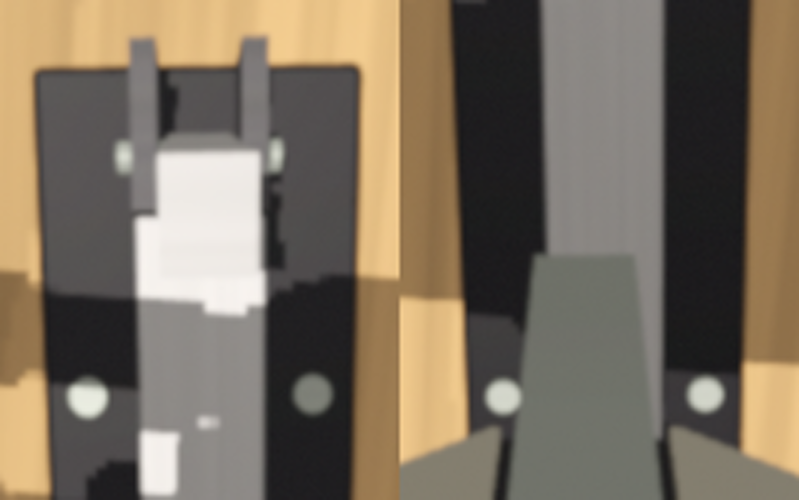

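```bash
python3 - <<'E'
from h import *
d=np.load('w3.npz');c=dict(img=d['img'],camera_matrix=d['K'],mount=d['M']);o=dict(tool_pos=d['tp'],tcp_rot=d['tr'])
for l,r,v in((306,344,120),(308,343.8,190),(309,343.9,230)):
    L=unproj(c,(l,v),50,o);Rr=unproj(c,(r,v),50,o);print(v,L.round(1),Rr.round(1),np.linalg.norm(L-Rr).round(1),((L+Rr)/2).round(1))
# cheek near end, plate far edge, plate edges
print('cheek',unproj(c,(308,79),46,o).round(1),unproj(c,(308,80),50,o).round(1))
print('plate far',unproj(c,(276.5,36.5),8,o).round(1),unproj(c,(372,35),8,o).round(1))
for l,r,v in((278.2,371.5,120),(281,369.7,190),(283,368.7,230)):
    L=unproj(c,(l,v),8,o);Rr=unproj(c,(r,v),8,o);print(v,L.round(1),Rr.round(1),np.linalg.norm(L-Rr).round(1),((L+Rr)/2).round(1))
# held square predicted heel: leg bottom outer edge
t=np.array(o['tool_pos']);yaw=tyaw(o)
print('held base corners',[unproj(c,uv,t[2]-69,o).round(1) for uv in((305,241.5),(335.5,241.5))], yaw, todelta(o,unproj(c,(320.2,241.5),t[2]-69,o)).round(1))
# fixture estimates in the fixed views
for n in('top','scene'):
    e=np.load(n+'2.npz');k=dict(img=e['img'],camera_matrix=e['K'],world_to_cam=e['W'])
    for P in([0,0,50],[0,-190,50],[12,-190,50],[-12,-190,50],[0,-12.6,155]):
        q=place(np.array([P],float),[582,155,.062]);print(n,P,proj(k,q).round(1))
    cv2.imwrite('pics/z%s.png'%n,cv2.resize(e['img'][...,::-1][(150 if n=='top' else 260):,:][:110,(160 if n=='top' else 270):][:,:150],None,fx=4,fy=4,interpolation=cv2.INTER_CUBIC))
im=cv2.vconcat([cv2.resize(cv2.imread('pics/z%s.png'%n),(409,300)) for n in('top','scene')])
cv2.imwrite('pics/z.png',cv2.hconcat([cv2.resize(cv2.imread('pics/z%s.png'%n),(400,293)) for n in('top','scene')]))
E
```

```text
120 [577.  133.3  50. ] [601.5 134.8  50. ] 24.6 [589.3 134.1  50. ]
190 [580.8  87.7  50. ] [605.1  89.3  50. ] 24.3 [593.   88.5  50. ]
230 [583.1  59.6  50. ] [607.4  61.1  50. ] 24.4 [595.3  60.4  50. ]
cheek [576.8 158.4  46. ] [577.  157.6  50. ]
plate far [552.1 186.9   8. ] [618.8 192.1   8. ]
120 [555.2 130.6   8. ] [624.2 135.1   8. ] 69.1 [589.7 132.8   8. ]
190 [559.2  78.4   8. ] [628.   82.8   8. ] 68.9 [593.6  80.6   8. ]
230 [562.   46.2   8. ] [630.4  50.6   8. ] 68.6 [596.2  48.4   8. ]
held base corners [array([582. ,  73.1, 119.9]), array([598.2,  74.1, 119.9])] 0.0628459973220086 [-14.2  69.    1.3]
top [0, 0, 50] [[196.9 201.3]]
top [0, -190, 50] [[301.2 193.1]]
top [12, -190, 50] [[300.7 186.7]]
top [-12, -190, 50] [[301.6 199.6]]
top [0, -12.6, 155] [[186.5 184.9]]
scene [0, 0, 50] [[373.5 313.9]]
scene [0, -190, 50] [[295.4 264.8]]
scene [12, -190, 50] [[290.4 267.6]]
scene [-12, -190, 50] [[300.3 262. ]]
scene [0, -12.6, 155] [[369.  257.7]]
```

View pics/z.png

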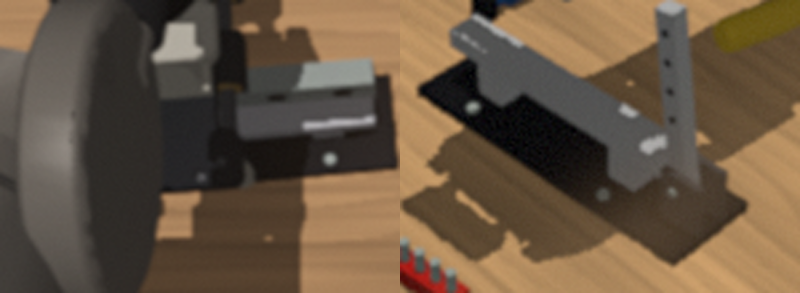

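arm_command(deltas=[[0, 0, 0, -1], [-0.018, 0.01, 0.0015, 0], [-0.018, 0.018, 0.0015, 0], [-0.017, 0.018, 0.0013, 0], [0, 0.012, 0, 0]])

```text
time: 7.6
tool_pos: [589.4, 113.0, 130.1]
tcp_rot: [-1.572, 0.001, -1.488]
contact_force: [-0.4, 0.8, -2.6]
grip_width: 15.9
```

arm_command(deltas=[[0, 0, 0, 0], [0, 0, 0, 0]])

```text
time: 7.8
tool_pos: [590.4, 110.9, 131.6]
tcp_rot: [-1.57, -0.0, -1.49]
contact_force: [0.2, 0.5, -3.4]
grip_width: 16.0
```

```bash
python3 - <<'E'
from h import *
o=bot.get_obs();print(o['time'],o['tool_pos'].round(1),tyaw(o),o['contact_force'].round(1))
c=vision.capture('wrist');save('w4.png',c['img']);print(np.array(c['mount'])[:3].round(2))
np.savez('w4.npz',img=c['img'],K=c['camera_matrix'],M=c['mount'],tp=o['tool_pos'],tr=o['tcp_rot'])
a=c['img'][...,::-1]
cv2.imwrite('pics/w4c.png',cv2.resize(a[20:320,240:400],None,fx=2,fy=2,interpolation=cv2.INTER_CUBIC))
k=vision.capture('scene');np.savez('scene3.npz',img=k['img'],K=k['camera_matrix'],W=k['world_to_cam'])
b=cv2.resize(k['img'][...,::-1][230:350,280:400],(600,600),interpolation=cv2.INTER_CUBIC)
cv2.imwrite('pics/w4d.png',cv2.resize(cv2.hconcat([cv2.imread('pics/w4c.png'),b]),(800,522)))
E
```

```text
7.8 [590.4 110.9 131.6] 0.0805772552989602 [ 0.2  0.5 -3.4]
[[  -0.      0.95    0.3   -83.11]
 [  -0.     -0.3     0.95 -150.68]
 [   1.      0.      0.      1.02]]
```

View pics/w4d.png

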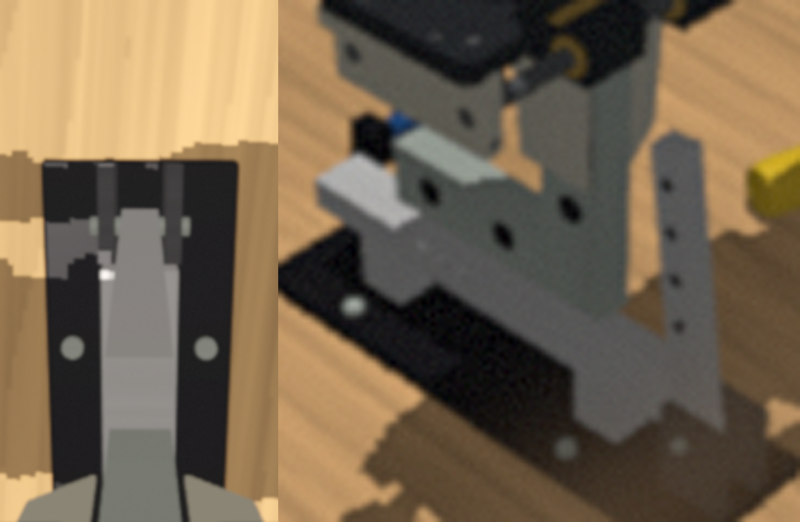

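The square hangs parallel above the rail and centred on it, with rail, mast and square centres all within ~0.5 mm in the wrist view. The mast still leans about 30 mm ahead. Lowering onto the rail.

arm_command(deltas=[[0, 0.004, 0, 0], [0, 0.004, 0, 0], [0, 0.003, 0, 0], [0, 0, 0, 0], [0, 0, 0, 0]])

```text
time: 8.4
tool_pos: [590.1, 111.9, 120.1]
tcp_rot: [-1.571, -0.0, -1.489]
contact_force: [0.2, -0.2, -3.0]
grip_width: 15.7
```

arm_command(deltas=[[0, 0.001, 0, 0], [0, 0, 0, 0], [0, 0, 0, 0]])

```text
time: 8.7
tool_pos: [590.2, 112.0, 119.4]
tcp_rot: [-1.57, -0.0, -1.489]
contact_force: [0.8, 0.7, -1.3]
grip_width: 16.2
```

arm_command(deltas=[[0, 0.001, 0, 0], [0, 0, 0, 0], [0, 0, 0, 0]])

```text
time: 9.0
tool_pos: [590.3, 112.1, 119.2]
tcp_rot: [-1.57, -0.0, -1.489]
contact_force: [-1.4, 0.8, 6.0]
grip_width: 15.5
```

arm_command(deltas=[[-0.003, 0, 0, 0], [-0.003, 0, 0, 0], [-0.003, 0, 0, 0], [-0.003, 0, 0, 0], [0, 0, 0, 0]])

```text
time: 9.5
tool_pos: [590.1, 123.6, 119.2]
tcp_rot: [-1.568, -0.001, -1.489]
contact_force: [1.1, -3.1, 4.9]
grip_width: 16.1
```

arm_command(deltas=[[-0.003, 0, 0, 0], [-0.003, 0, 0, 0], [-0.003, 0, 0, 0], [0, 0, 0, 0], [0, 0, 0, 0]])

```text
time: 10.0
tool_pos: [589.5, 132.4, 119.2]
tcp_rot: [-1.568, -0.001, -1.489]
contact_force: [0.5, -2.8, 5.1]
grip_width: 16.2
```

```bash
python3 - <<'E'
from h import *
o=bot.get_obs();print(o['time'],o['tool_pos'].round(1),o['tcp_rot'],tyaw(o),o['contact_force'].round(1),o['moment'].round(2))
c=vision.capture('wrist');a=c['img'][...,::-1][60:300,240:400]
np.savez('w5.npz',img=c['img'],K=c['camera_matrix'],M=c['mount'],tp=o['tool_pos'],tr=o['tcp_rot'])
k=vision.capture('scene');b=k['img'][...,::-1][240:340,300:400]
cv2.imwrite('pics/w5.png',cv2.resize(cv2.hconcat([cv2.resize(a,(400,600),interpolation=2),cv2.resize(b,(600,600),interpolation=2)]),(800,480)))
E
```

```text
10.0 [589.5 132.4 119.2] [-1.56791645e+00 -1.08311830e-03 -1.48932452e+00] 0.08147492584657254 [ 0.5 -2.8  5.1] [-0.66 -0.13 -0.03]
```

View pics/w5.png

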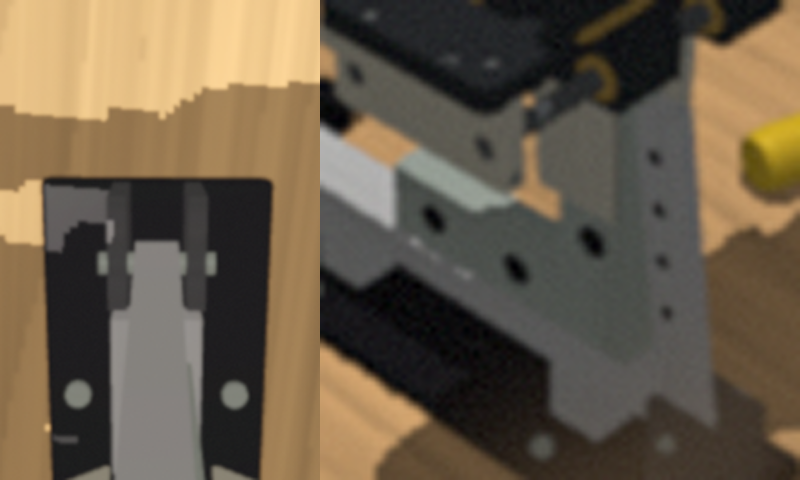

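Foot flat on the rail, leg near or touching the still-leaning mast. Continuing the slide gently.

arm_command(deltas=[[-0.0015, 0, 0, 0], [-0.0015, 0, 0, 0], [-0.0015, 0, 0, 0], [0, 0, 0, 0], [0, 0, 0, 0]])

```text
time: 10.6
tool_pos: [589.1, 136.1, 119.2]
tcp_rot: [-1.568, -0.002, -1.49]
contact_force: [-0.3, -5.9, 5.8]
grip_width: 15.8
```

arm_command(deltas=[[-0.0015, 0, 0, 0], [-0.0015, 0, 0, 0], [-0.001, 0, 0, 0], [0, 0, 0, 0], [0, 0, 0, 0]])

```text
time: 11.1
tool_pos: [588.9, 140.0, 119.2]
tcp_rot: [-1.568, -0.002, -1.49]
contact_force: [1.7, -6.3, 5.6]
grip_width: 16.0
```

arm_command(deltas=[[-0.001, 0, 0, 0], [0, 0, 0, 0], [-0.001, 0, 0, 0], [0, 0, 0, 0], [0, 0, 0, 0]])

```text
time: 11.6
tool_pos: [588.7, 141.9, 119.2]
tcp_rot: [-1.568, -0.002, -1.49]
contact_force: [0.1, -6.4, 5.7]
grip_width: 15.9
```

arm_command(deltas=[[-0.001, 0, 0, 0], [0, 0, 0, 0], [0, 0, 0, 0]])

```text
time: 11.9
tool_pos: [588.7, 142.9, 119.2]
tcp_rot: [-1.568, -0.002, -1.49]
contact_force: [0.3, -6.9, 5.3]
grip_width: 15.9
```

arm_command(deltas=[[-0.001, 0, 0, 0], [0, 0, 0, 0], [0, 0, 0, 0]])

```text
time: 12.2
tool_pos: [588.6, 143.8, 119.2]
tcp_rot: [-1.568, -0.002, -1.49]
contact_force: [0.1, -7.4, 5.6]
grip_width: 16.2
```

arm_command(deltas=[[-0.001, 0, 0, 0], [0, 0, 0, 0], [0, 0, 0, 0]])

```text
time: 12.5
tool_pos: [588.5, 144.4, 119.2]
tcp_rot: [-1.568, -0.003, -1.49]
contact_force: [1.1, -8.4, 5.8]
grip_width: 15.9
```

arm_command(deltas=[[-0.001, 0, 0, 0], [0, 0, 0, 0], [0, 0, 0, 0]])

```text
time: 12.8
tool_pos: [588.5, 144.6, 119.2]
tcp_rot: [-1.568, -0.004, -1.49]
contact_force: [0.4, -10.7, 5.5]
grip_width: 15.5
```

arm_command(deltas=[[-0.001, 0, 0, 0], [0, 0, 0, 0], [0, 0, 0, 0]])

```text
time: 13.1
tool_pos: [588.5, 145.3, 119.3]
tcp_rot: [-1.568, -0.005, -1.49]
contact_force: [0.6, -12.2, 5.2]
grip_width: 15.8
```

```bash
python3 - <<'E'
from h import *
o=bot.get_obs();print(o['time'],o['tool_pos'].round(1),o['tcp_rot'],tyaw(o),o['contact_force'].round(1),o['moment'].round(2))
c=vision.capture('wrist');a=c['img'][...,::-1][60:300,240:400]
k=vision.capture('scene');b=k['img'][...,::-1][240:340,300:400]
np.savez('s6.npz',img=k['img'],K=k['camera_matrix'],W=k['world_to_cam'])
cv2.imwrite('pics/w6.png',cv2.resize(cv2.hconcat([cv2.resize(a,(400,600),interpolation=2),cv2.resize(b,(600,600),interpolation=2)]),(800,480)))
E
```

```text
13.1 [588.5 145.3 119.3] [-1.56817995 -0.00488967 -1.48973135] 0.08107776788276835 [  0.6 -12.2   5.2] [-2.39 -0.22 -0.05]
```

View pics/w6.png

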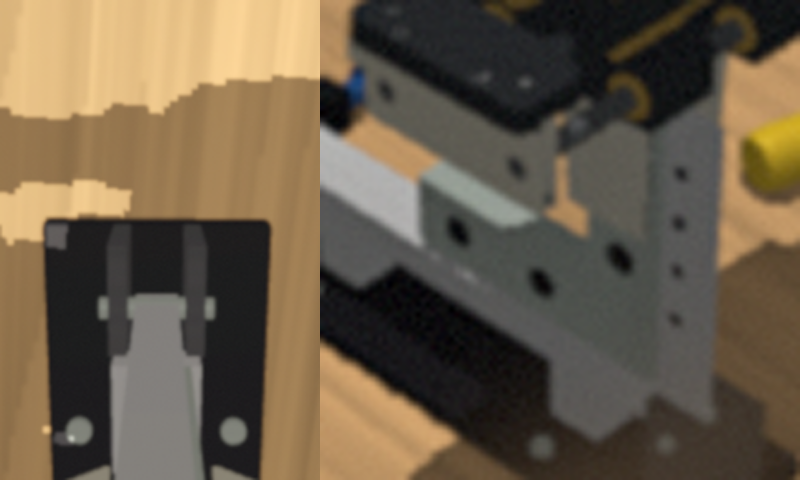

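The mast looks upright and flush with the leg, the foot is flat, and the heel stop has shown as rising force. Pushing this hard could tip the square, so I add down-pressure and ease the push slightly.

arm_command(deltas=[[0.0005, 0.001, 0, 0], [0, 0, 0, 0], [0, 0, 0, 0], [0, 0, 0, 0]])

```text
time: 13.6
tool_pos: [588.5, 145.1, 119.2]
tcp_rot: [-1.568, -0.004, -1.49]
contact_force: [-1.3, -11.1, 11.4]
grip_width: 16.1
```

arm_command(deltas=[[0.0005, 0.001, 0, 0], [0, 0, 0, 0], [0, 0, 0, 0], [0, 0, 0, 0]])

```text
time: 14.0
tool_pos: [588.5, 145.1, 119.1]
tcp_rot: [-1.567, -0.004, -1.49]
contact_force: [-2.8, -11.4, 17.1]
grip_width: 15.7
```

```bash
python3 - <<'E'
from h import *
for i in range(4):
    o=bot.get_obs();print(o['time'],o['tool_pos'].round(2),o['tcp_rot'].round(4),o['contact_force'].round(1),o['moment'].round(2))
    c=vision.capture('scene')
save('s7.png',c['img'])
p=[np.r_[place(np.array([[0,14.4,0.]]),[*o['tool_pos'][:2],.081])[0][:2],.081]]
print('heel est',p)
for pts in(SQ[0],SQ[1]): print(proj(c,place(pts,p[0],50)).round(1).tolist())
E
python3 - <<'E'
import cv2
b=cv2.imread('pics/s7.png')[225:345,285:405]
cv2.imwrite('pics/s7c.png',cv2.resize(b,(600,600),interpolation=2))
E
```

```text
14.0 [588.51 145.05 119.15] [-1.567  -0.0036 -1.4897] [ -2.8 -11.4  17.1] [-1.83  0.79 -0.03]
14.05 [588.51 145.06 119.13] [-1.5671 -0.0036 -1.4896] [ -3.5 -10.2  18.6] [-1.86  0.74  0.02]
14.1 [588.53 145.05 119.15] [-1.567  -0.0036 -1.4896] [ -3.5 -10.1  18.6] [-1.9   0.78 -0.  ]
14.15 [588.54 145.06 119.16] [-1.567  -0.0036 -1.4897] [ -2.5 -10.9  17.9] [-1.84  0.79 -0.05]
heel est [array([5.87375859e+02, 1.59409448e+02, 8.10000000e-02])]
[[362.4, 305.9], [363.4, 251.0], [376.3, 314.3], [378.2, 258.9], [355.8, 310.6], [356.4, 255.4], [369.6, 319.1], [371.1, 263.4]]
[[327.8, 285.0], [327.6, 272.0], [376.3, 314.3], [376.7, 300.9], [321.2, 289.3], [320.8, 276.2], [369.6, 319.1], [370.0, 305.6]]
```

View pics/s7c.png

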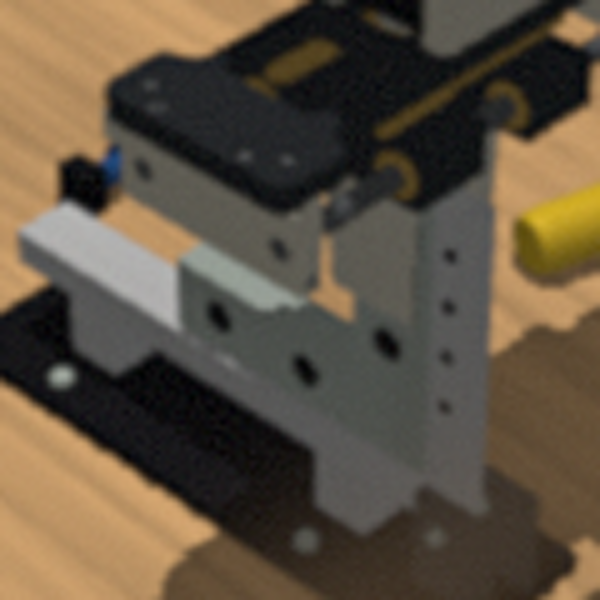

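arm_command(deltas=[[0.0005, 0, 0, 0], [0, 0, 0, 0], [0, 0, 0, 0], [0, 0, 0, 0], [0, 0, 0, 0]])

```text
time: 14.7
tool_pos: [588.5, 145.0, 119.2]
tcp_rot: [-1.567, -0.003, -1.49]
contact_force: [-3.1, -9.3, 17.8]
grip_width: 15.7
```

arm_command(deltas=[[0, 0, 0, 0], [0, 0, 0, 0], [0, 0, 0, 0], [0, 0, 0, 0], [0, 0, 0, 0]])

```text
time: 15.2
tool_pos: [588.5, 145.0, 119.1]
tcp_rot: [-1.567, -0.003, -1.49]
contact_force: [-2.8, -8.3, 18.4]
grip_width: 15.6
```

```bash
python3 - <<'E'
from h import *
print(job.close_job());o=bot.get_obs();print(o['time'],o['tool_pos'].round(1),o['contact_force'].round(1),o['grip_width'])
E
```

```text
the job is handed in; nothing more can be done
None
the job is handed in; nothing more can be done
```

I gripped the smallest of the three squares by its leg and stood its foot on the rail about 30 mm short of the mast. I then slid it along the rail until the push force rose steeply, which I take as the heel reaching its stop. The job was handed in at about 15 s, still gripping.

- **Press and grip:** the last readings were steady, at about 18 N down on the rail and 8 N against the mast, with the grip opening at 15.6 mm. These are from just before hand-in; the state could not be read afterwards.
- **Alignment:** before lowering, the wrist picture put the square within about 0.5 mm of the rail's centre line. The tool yaw stayed at the rail's 0.08 rad throughout.
- **Mast and foot:** the last scene picture shows the mast upright and flush with the leg, and the foot flat on the rail. That picture only resolves the mast's lean to about 0.02 rad.
- **Small disagreement:** the tool gave by about 0.003–0.004 rad under the push, and moved about 0.6 mm further after the stop was first felt. I added down-pressure and eased the push to keep the square flat.
- **Bystanders:** I did not touch any of them on purpose, and no unexpected force showed during the carry. I did not recheck each one's position at the end.

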